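# Tip dead batteries into the next bin of the sorting carousel

## Robot

A 6-joint arm with a two-finger parallel gripper is mounted at the origin on the work surface. World frame = base frame: x ahead of the robot, y to its left, z up, the work surface at z = 0. Lengths are in m, angles in rad, forces in N, time in s.
With the tool pointing down it reaches from about 0.35 to 0.975 m from the base axis. Payload 7.1 kg.
Tool frame: the origin (TCP) lies midway between the tips of the shut fingers; the grasp point (between the pads) lies 19 mm behind it; z points along the fingers, x is the direction in which the jaws open and shut, and the axes are right-handed (so a half turn about z gives the same grasp; the last joint's range is limited). The gripper opens to 88 mm and grips with 3 to 60 N. Pads are 20 mm wide; open, the fingers measure 115 mm over their backs; the gripper's body (75 mm by 178 mm) begins 61 mm behind the grasp point.
Start: joints at [-1.166, 0.423, 1.63, -0, 1.089, -0.019], TCP at [0.257, -0.57, 0.223] pointing down, gripper open.
Joint ranges: [-3, 3], [-0.9, 2.11], [0.09, 2.58], [-1.31, 4.45], [0.11, 2.69], [-2.54, 2.54]. Speed limits (rad/s): [2.39, 2.39, 3.01, 3.14, 3.14, 3.14].

## Interface

Orientations are given as a unit quaternion [w, x, y, z].
In Python, from station import move_pose, movel, movej, command_gripper, wait, inverse_kinematics, read_camera, camera_info, MotionError, job_done, get_time, get_joint_pos, get_qvel, get_effort, get_tcp_pos, get_ee_rot, get_ft_force, get_ft_torque, get_grip_width gives the robot as it stands. Calls block until the motion is done:
- move_pose(position, orientation): joint-space move of the TCP to a pose.
- movel(position, frame=None, v=0.15, until_force=None): straight line of the TCP; frame=None keeps the orientation; v is the mean speed in m/s. With until_force (N) it stops when the force on the tool has changed by that much, and returns True; else False.
- movej(angles): joint-space move.
- command_gripper(opening): opening from 0.0 (shut) to 1.0 (fully open); the grip force is fixed at half the most; returns when the fingers have stopped.
- wait(seconds).
- inverse_kinematics(position, orientation): joint angles nearest the present ones, or None.
- read_camera(name): name is "side" or "top" or "wrist"; returns the picture (400x640x3 uint8, red, green, blue); there is no depth.
- camera_info(name): a dict with "intrinsics" (3x3 intrinsics, pixels), "T" (4x4, takes a point from camera to world coordinates); the wrist camera has in their place "tool_from_camera" (4x4, takes a point from camera to tool coordinates, whose origin is the TCP and whose axes are the tool frame's). Camera axes: x right, y up, looking along -z (the intrinsics and any distortion apply to the point x, -y, -z); pixel columns grow to the right and rows downward; lengths in m; the calibration is good to about 2 mm. A picture is of the moment at which its call begins: read the wrist's pose just before it. camera_info takes no time and is no camera call.
A pose or a line that the arm cannot do raises MotionError and nothing moves.
- job_done(): hands the job in, once; it reports no verdict.
Readings, each from a call of its own:
- get_time(): time.
- get_joint_pos(): joint angles.
- get_qvel(): joint speeds.
- get_effort(): joint torques, N m.
- get_tcp_pos(): TCP position.
- get_ee_rot(): TCP orientation.
- get_ft_force(): force on the tool from outside, world axes, zero at the start.
- get_ft_torque(): the same for the moment, N m.
- get_grip_width(): opening from 0.0 (shut) to 1.0 (fully open).
Only numpy, scipy, OpenCV 4.12 (cv2) and the standard library are available. Lean on these libraries where they do the work, as an engineer would, in place of code of your own. Each camera call takes 0.05 s, during which the arm holds its last target. There are 200 camera calls.

## Task

Lay every dead 9 V battery from the ledge in the yellow tip tray of the battery sorter, and turn the carousel by a red post one detent anticlockwise (seen from above) so that the empty blue-rimmed bin faces the tray. Then push the tray's carriage in to its stop and tip the tray so that every battery lands in the blue bin, let the tray down level and pull the carriage back out to its outer end. Finally turn the carousel one more detent the same way, so that the next empty bin stands ready, and leave the bulbs, the bulb cage and the jar where they stand.

Things in the scene. Friction and masses are not known exactly. Their poses are not given: they have to be found in the camera images.
- sorter: Fixed base of the battery sorter. Origin on the ledge (z = 0) on the carousel's vertical axis; its +y axis points from the carousel to the tip tray along the slide, x across the slide, z up. It may stand shifted and turned a little. A steel deck 130 mm wide (x) and 16 mm high runs under the slide from y = 165 to 415 mm
- carousel (a joint): Turn of the four-bin carousel, rad, growing anticlockwise from above. A sprung ball holds it at detents at 0 (start), +1.571 (the first position wanted), +3.142 (the last) and every 1.571 on; it snaps home from within 0.05 rad of one; about 0.3 N m to leave. White tub, 320 mm diameter, walls and dividers 4 mm thick, floor 20 mm and rim 65 mm above the ledge
- hub (a point): Centre of the carousel on its floor, 20 mm above the ledge. Its x and y axes turn with the carousel and run along the dividers; at joint 0 its x axis points 45 deg anticlockwise of the sorter's x axis. The empty bin with the blue outer rim is the quarter x > 0, y < 0. The next bin, x < 0, y < 0, is empty too; the other two hold old round cells fixed in place
- empty_bin (a point): Middle of the floor of the empty blue-rimmed bin, 99 mm from the axis. At carousel = 1.571 it lies on the sorter's +y side, facing the tray
- post (a point): Top centre of one of four alike red upright index posts, one on each divider (at 90 deg steps), each 85 mm from the carousel's axis, a cylinder of 16 mm diameter standing 54 mm above the divider (top at 119 mm above the ledge). This one stands on the +y divider of the hub frame: on the robot's side, towards the tray, at joint 0. Pinch or push a post round the axis from above
- carriage (a joint): Travel of the tray's carriage, m: 0 at the outer end (start), 0.090 at the inner stop, along the sorter's -y. About 2.5 N friction, stays where it is left
- tray (a joint): Tip angle of the yellow tray, rad: 0 level at rest, up to 1.25. It hinges about its open pouring lip, a line along the sorter's x axis, 66 mm above the ledge at sorter y = 220 mm minus the carriage value; the handle end rises as it grows. It falls back slowly if let go. Batteries slide out at about 0.6 to 0.8 rad
- tray_in (a point): Centre of the tray's inner floor, 70 mm from the lip. Axes as the sorter's when level. Inside 120 mm across (x) and 140 mm long (y), walls 28 mm high on three sides, open at the lip (-y); the floor slopes 0.085 rad down towards the handle, so it is at z = 64 mm here
- tray_handle (a point): Middle of the tray's handle, a round steel bar of 14 mm diameter and 100 mm length along x, at the end away from the carousel, 38 mm clear of the tray's back wall, 71 mm above the ledge when level; 183 mm from the hinge line. Pinch it from above with the fingers closing along the sorter's y
- cell0: Dead 9 V block battery, black with a copper-coloured end, 48 x 26.5 x 17.5 mm (its x, y, z), 46 g; origin at its middle; two snap terminals at its +x end. Starts lying flat on the ledge. May be absent
- cell1: Dead 9 V block battery, black with a copper-coloured end, 48 x 26.5 x 17.5 mm (its x, y, z), 46 g; origin at its middle; two snap terminals at its +x end. Starts lying flat on the ledge. May be absent
- cell2: Dead 9 V block battery, black with a copper-coloured end, 48 x 26.5 x 17.5 mm (its x, y, z), 46 g; origin at its middle; two snap terminals at its +x end. Starts lying flat on the ledge. May be absent
- cell3: Dead 9 V block battery, black with a copper-coloured end, 48 x 26.5 x 17.5 mm (its x, y, z), 46 g; origin at its middle; two snap terminals at its +x end. Starts lying flat on the ledge. May be absent
- cell4: Dead 9 V block battery, black with a copper-coloured end, 48 x 26.5 x 17.5 mm (its x, y, z), 46 g; origin at its middle; two snap terminals at its +x end. Starts lying flat on the ledge. May be absent
- bulb0: Bystander: spiral energy-saver bulb standing on its coil, 52 mm diameter, 118 mm tall; origin under its middle
- bulb1: Bystander: second spiral energy-saver bulb, as bulb0
- bulb_cage: Bystander: orange plastic bulb cage, 98 mm diameter, 115 mm tall; origin under its middle
- jar: Bystander: stainless steel screw-top jar, 84 mm diameter, 130 mm tall; origin under its middle

How it is judged:
On the way, in this order (a step that is already met when the one before it is completed fails the run):
1. In any order: every battery lies in the level tray, its carriage in the outer half of its travel, and the carousel sits in its next detent anticlockwise (1.571 rad within 0.05) (x of cell0 in the frame of tray_in between -0.062 and 0.062 m and y of cell0 in the frame of tray_in between -0.072 and 0.075 m and z of cell0 in the frame of tray_in between -0.005 and 0.045 m and x of cell1 in the frame of tray_in between -0.062 and 0.062 m and y of cell1 in the frame of tray_in between -0.072 and 0.075 m and z of cell1 in the frame of tray_in between -0.005 and 0.045 m and x of cell2 in the frame of tray_in between -0.062 and 0.062 m and y of cell2 in the frame of tray_in between -0.072 and 0.075 m and z of cell2 in the frame of tray_in between -0.005 and 0.045 m and x of cell3 in the frame of tray_in between -0.062 and 0.062 m and y of cell3 in the frame of tray_in between -0.072 and 0.075 m and z of cell3 in the frame of tray_in between -0.005 and 0.045 m and x of cell4 in the frame of tray_in between -0.062 and 0.062 m and y of cell4 in the frame of tray_in between -0.072 and 0.075 m and z of cell4 in the frame of tray_in between -0.005 and 0.045 m and value of joint carousel between 1.521 and 1.621 rad and value of joint tray below 0.1 rad and value of joint carriage below 0.045 m), for 0.3 s.
2. The carriage is pushed in to its stop (within 5 mm of 90 mm) with all the batteries still in the tray and the carousel still in that detent (x of cell0 in the frame of tray_in between -0.062 and 0.062 m and y of cell0 in the frame of tray_in between -0.072 and 0.075 m and z of cell0 in the frame of tray_in between -0.005 and 0.045 m and x of cell1 in the frame of tray_in between -0.062 and 0.062 m and y of cell1 in the frame of tray_in between -0.072 and 0.075 m and z of cell1 in the frame of tray_in between -0.005 and 0.045 m and x of cell2 in the frame of tray_in between -0.062 and 0.062 m and y of cell2 in the frame of tray_in between -0.072 and 0.075 m and z of cell2 in the frame of tray_in between -0.005 and 0.045 m and x of cell3 in the frame of tray_in between -0.062 and 0.062 m and y of cell3 in the frame of tray_in between -0.072 and 0.075 m and z of cell3 in the frame of tray_in between -0.005 and 0.045 m and x of cell4 in the frame of tray_in between -0.062 and 0.062 m and y of cell4 in the frame of tray_in between -0.072 and 0.075 m and z of cell4 in the frame of tray_in between -0.005 and 0.045 m and value of joint carousel between 1.521 and 1.621 rad and value of joint carriage above 0.085 m), for 0.2 s.
3. With the carriage within 10 mm of its inner stop and the tray held tipped by more than 0.5 rad, every battery is down in the blue bin, below its rim (x of cell0 in the frame of hub between 0.006 and 0.155 m and y of cell0 in the frame of hub between -0.155 and -0.006 m and z of cell0 in the frame of hub between 0 and 0.045 m and x of cell1 in the frame of hub between 0.006 and 0.155 m and y of cell1 in the frame of hub between -0.155 and -0.006 m and z of cell1 in the frame of hub between 0 and 0.045 m and x of cell2 in the frame of hub between 0.006 and 0.155 m and y of cell2 in the frame of hub between -0.155 and -0.006 m and z of cell2 in the frame of hub between 0 and 0.045 m and x of cell3 in the frame of hub between 0.006 and 0.155 m and y of cell3 in the frame of hub between -0.155 and -0.006 m and z of cell3 in the frame of hub between 0 and 0.045 m and x of cell4 in the frame of hub between 0.006 and 0.155 m and y of cell4 in the frame of hub between -0.155 and -0.006 m and z of cell4 in the frame of hub between 0 and 0.045 m and value of joint carousel between 1.521 and 1.621 rad and value of joint carriage above 0.08 m and value of joint tray above 0.5 rad), for 0.2 s.
4. The tray is down level (within 0.06 rad) and its carriage back at the outer end (within 8 mm), with the batteries in the blue bin and the carousel still in the same detent (x of cell0 in the frame of hub between 0.006 and 0.155 m and y of cell0 in the frame of hub between -0.155 and -0.006 m and z of cell0 in the frame of hub between 0 and 0.045 m and x of cell1 in the frame of hub between 0.006 and 0.155 m and y of cell1 in the frame of hub between -0.155 and -0.006 m and z of cell1 in the frame of hub between 0 and 0.045 m and x of cell2 in the frame of hub between 0.006 and 0.155 m and y of cell2 in the frame of hub between -0.155 and -0.006 m and z of cell2 in the frame of hub between 0 and 0.045 m and x of cell3 in the frame of hub between 0.006 and 0.155 m and y of cell3 in the frame of hub between -0.155 and -0.006 m and z of cell3 in the frame of hub between 0 and 0.045 m and x of cell4 in the frame of hub between 0.006 and 0.155 m and y of cell4 in the frame of hub between -0.155 and -0.006 m and z of cell4 in the frame of hub between 0 and 0.045 m and value of joint carousel between 1.521 and 1.621 rad and value of joint tray below 0.06 rad and value of joint carriage below 0.008 m), for 0.2 s.
At the end, for the whole second after the job is handed in: Every battery present lies at rest in the blue bin below its rim, the carousel has been turned one more detent and sits in it (3.142 rad within 0.05), the tray is down level (within 0.06 rad), and its carriage is back at the outer end (within 8 mm), all let go (x of cell0 in the frame of hub between 0.006 and 0.155 m and y of cell0 in the frame of hub between -0.155 and -0.006 m and z of cell0 in the frame of hub between 0 and 0.045 m and x of cell1 in the frame of hub between 0.006 and 0.155 m and y of cell1 in the frame of hub between -0.155 and -0.006 m and z of cell1 in the frame of hub between 0 and 0.045 m and x of cell2 in the frame of hub between 0.006 and 0.155 m and y of cell2 in the frame of hub between -0.155 and -0.006 m and z of cell2 in the frame of hub between 0 and 0.045 m and x of cell3 in the frame of hub between 0.006 and 0.155 m and y of cell3 in the frame of hub between -0.155 and -0.006 m and z of cell3 in the frame of hub between 0 and 0.045 m and x of cell4 in the frame of hub between 0.006 and 0.155 m and y of cell4 in the frame of hub between -0.155 and -0.006 m and z of cell4 in the frame of hub between 0 and 0.045 m and value of joint carousel between 3.092 and 3.192 rad and value of joint tray below 0.06 rad and value of joint carriage below 0.008 m and linear speed of each of cell0, cell1, cell2, cell3, cell4 below 0.03 m/s); the robot touches nothing.
It fails at once if A bulb, the bulb cage or the jar is shifted by more than 30 mm or tipped over (distance of any of bulb0, bulb1, bulb_cage, jar from where it was at the start of the episode above 0.03 m or angle between any of bulb0, bulb1, bulb_cage, jar's own z axis and vertical above 0.5 rad).
Of cell0, cell1, cell2, cell3, cell4 only 3 to 5 are there at a start; the rules pass over those that are not, and their reading is None.
At some moment in a run one of cell0, cell1, cell2, cell3, cell4 may be knocked a few centimetres aside while the robot is not near it.
Once in a run the grip may slacken for a moment while it holds something.
It also fails if it takes over 210 s, if anything falls off the work surface, if the arm or the gripper's body presses on something with over 40 N, if the wrist force passes 120 N, or if a joint passes its speed limit or range.

## Working session

There is one attempt and no reset: what is moved stays moved. The work goes in short steps, each a Python script; the robot and the scene stay as the last script left them, time stands still between calls to the robot, and variables do not carry over. Pictures are saved under pics/ and viewed, about 12 in all and at most 16, crops included, and the job is handed in when it is done.

```bash
ls; mkdir -p pics; python3 - <<'E'
from station import *
import cv2,numpy as np
for n in("top","side","wrist"):
    i=camera_info(n); print(n,{k:np.round(v,3).tolist() if not isinstance(v,str) else v for k,v in i.items()})
    cv2.imwrite(f"pics/{n}0.png",read_camera(n)[:,:,::-1])
print(get_time(),get_ee_rot())
E
```

```text
pics
top {'intrinsics': [[382.314, 0.0, 324.692], [0.0, 382.314, 199.672], [0.0, 0.0, 1.0]], 'T': [[0.015, 0.995, -0.103, 0.425], [-1.0, 0.013, -0.022, -0.055], [-0.02, 0.104, 0.994, 1.346], [0.0, 0.0, 0.0, 1.0]]}
side {'intrinsics': [[519.394, 0.0, 322.01], [0.0, 519.394, 199.244], [0.0, 0.0, 1.0]], 'T': [[-0.986, 0.104, -0.132, 0.367], [-0.167, -0.672, 0.722, 0.955], [-0.014, 0.733, 0.68, 1.045], [0.0, 0.0, 0.0, 1.0]]}
wrist {'intrinsics': [[357.642, 0.0, 315.362], [0.0, 357.642, 203.25], [0.0, 0.0, 1.0]], 'tool_from_camera': [[1.0, 0.0, -0.0, -0.001], [0.0, -0.962, -0.272, -0.076], [-0.0, 0.272, -0.962, -0.162], [0.0, 0.0, 0.0, 1.0]]}
0.15 [-3.26646881e-04  8.40004112e-01 -5.42579713e-01 -4.90773562e-04]
```

View pics/top0.png

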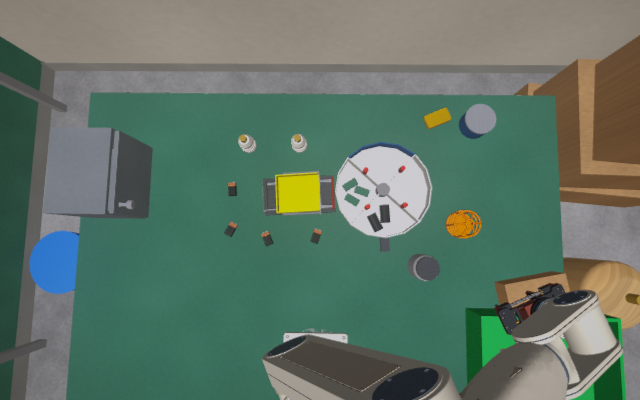

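View pics/side0.png

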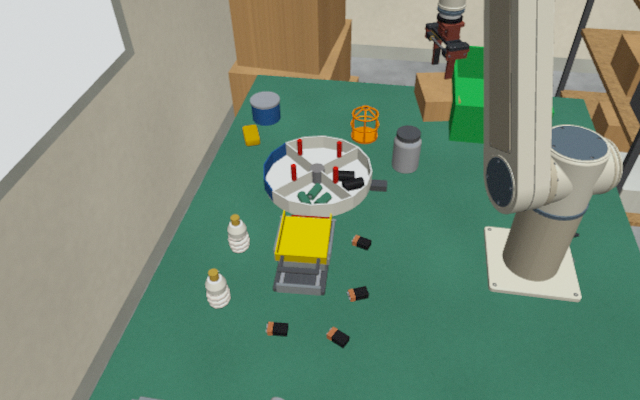

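The top view shows four black/copper batteries at about (232,188), (231,229), (267,239) and (316,236). The yellow tray is at (298,194), the carousel at (383,190), and the post on the robot's side nearest the tray at (367,206). The sorter +y axis runs along world +y. Next I'll take a closer wrist view over everything.

```bash
cat > h.py <<'E'
from station import *
import cv2, numpy as np
from scipy.spatial.transform import Rotation as R
def Q(a): return [0.0,float(np.cos(a/2)),float(np.sin(a/2)),0.0]
def down(p,a): move_pose([float(v) for v in p],Q(a))
def lin(p,a=None,v=0.15,**k): return movel([float(t) for t in p],None if a is None else Q(a),v,**k)
def shot(name,fn=None):
    i=camera_info(name)
    if name=="wrist":
        q=get_ee_rot(); T=np.eye(4); T[:3,:3]=R.from_quat(np.roll(q,-1)).as_matrix(); T[:3,3]=get_tcp_pos(); T=T@np.array(i["tool_from_camera"])
    else: T=np.array(i["T"])
    im=np.array(read_camera(name)); 
    if fn: cv2.imwrite(f"pics/{fn}.png",im[:,:,::-1])
    return im,np.array(i["intrinsics"]),T
def ray(uv,K,T,z):
    uv=np.atleast_2d(np.asarray(uv,float)); d=np.c_[(uv[:,0]-K[0,2])/K[0,0],-(uv[:,1]-K[1,2])/K[1,1],-np.ones(len(uv))]@T[:3,:3].T
    return T[:3,3]+d*((z-T[2,3])/d[:,2])[:,None]
def blobs(m,amin=20):
    n,l,s,c=cv2.connectedComponentsWithStats(m.astype(np.uint8)*255)
    return [(s[k,4],c[k],l==k) for k in range(1,n) if s[k,4]>=amin]
def masks(im):
    h=cv2.cvtColor(im,cv2.COLOR_RGB2HSV).astype(int); H,S,V=h[...,0],h[...,1],h[...,2]
    return dict(yellow=(abs(H-28)<5)&(S>150)&(V>120),red=((H<5)|(H>174))&(S>150)&(V>70),copper=(H>4)&(H<18)&(S>90)&(V>70)&(V<235),black=V<50)
E
python3 - <<'E'
from h import *
p=get_tcp_pos(); lin([p[0],p[1],0.38],v=.3)
down([.35,.1,.36],np.pi/2)
im,K,T=shot("wrist","w1"); print(T.round(3).tolist(),get_joint_pos(),get_time())
E
```

```text
[[0.001, -0.962, -0.272, 0.277], [1.0, 0.001, 0.001, 0.101], [-0.0, -0.272, 0.962, 0.522], [0.0, 0.0, 0.0, 1.0]] [ 2.44486754e-01 -1.50919243e-01  1.98145334e+00 -7.73164523e-05
  1.31103762e+00 -1.32501610e+00] 3.275
```

View pics/w1.png

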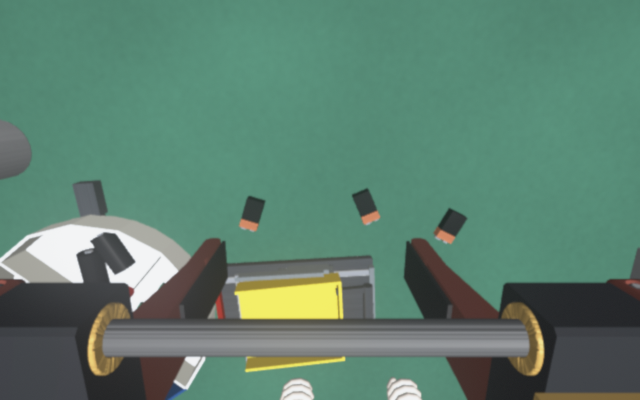

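This wrist view shows three batteries at (252,214), (366,207) and (450,225), with the gripper hiding the outer part. I'll go further out for the rest.

```bash
python3 - <<'E'
from h import *
down([.68,.1,.38],np.pi/2)
im,K,T=shot("wrist","w2"); np.savez("w2.npz",im=im,K=K,T=T); print(T[:3,3])
m=masks(im)
for n in("yellow","red","copper"):
    print(n,[(int(a),c.round(1).tolist(),ray(c,K,T,.0)[0][:2].round(3).tolist()) for a,c,_ in blobs(m[n],40)])
for c in("top",):
    im,K,T=shot(c); np.savez("t.npz",im=im,K=K,T=T); m=masks(im)
    for n in("yellow","red","copper"): print(n,[(int(a),c.round(1).tolist(),ray(c,K,T,.0)[0][:2].round(3).tolist()) for a,c,_ in blobs(m[n],8)])
cv2.imwrite("pics/t2.png",im[:,:,::-1])
E
```

```text
[0.60561137 0.10105283 0.54195584]
yellow [(43, [342.0, 83.8], [0.58, 0.139]), (332, [283.8, 130.5], [0.646, 0.054])]
red [(155, [70.5, 34.0], [0.514, -0.239]), (278, [204.3, 86.2], [0.583, -0.059]), (82, [95.5, 144.8], [0.667, -0.23])]
copper [(59, [466.8, 1.9], [0.475, 0.307]), (63, [207.9, 86.0], [0.583, -0.054]), (188, [458.3, 108.9], [0.615, 0.31]), (176, [430.6, 256.7], [0.85, 0.29]), (55, [6.1, 281.6], [0.895, -0.418])]
yellow [(58, [438.7, 113.4], [0.883, -0.432]), (1166, [303.5, 192.5], [0.59, 0.049])]
red [(11, [402.4, 167.9], [0.682, -0.301]), (13, [365.4, 169.6], [0.674, -0.17]), (37, [332.4, 193.4], [0.588, -0.053]), (12, [404.5, 204.5], [0.552, -0.308]), (13, [367.6, 206.4], [0.543, -0.178])]
copper [(12626, [598.1, 127.4], [0.836, -0.996]), (347, [462.6, 222.5], [0.491, -0.509]), (28, [317.1, 231.5], [0.452, -0.001]), (5703, [572.6, 289.5], [0.268, -0.877])]
```

View pics/w2.png

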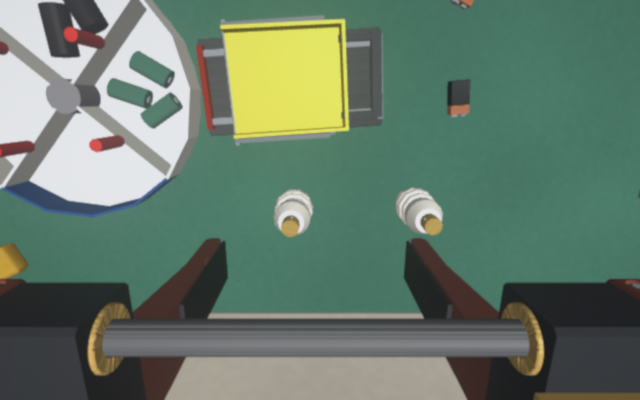

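View pics/t2.png

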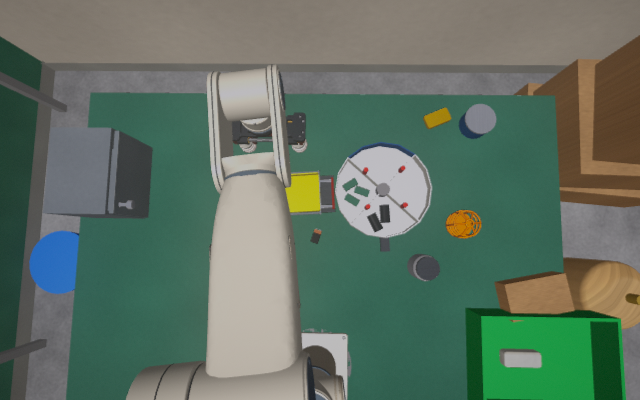

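Only four batteries are present; the area the arm hid at first is clear in the later top view. In w2 the carousel is at left, the tray is the yellow quad at (223..348, 20..137), the bulbs are at (292,212) and (420,210), and the outer battery is at (458,97). Next is one view centred on the sorter.

```bash
python3 - <<'E'
from h import *
down([.76,-.04,.42],np.pi/2)
im,K,T=shot("wrist"); np.savez("w3.npz",im=im,K=K,T=T); print(T[:3,3])
cv2.imwrite("pics/w3.png",cv2.resize(im[:260,60:460,::-1],None,fx=2,fy=2,interpolation=cv2.INTER_CUBIC))
m=masks(im)
for n,z in(("yellow",.09),("red",.119)): print(n,[(int(a),c.round(1).tolist(),ray(c,K,T,z)[0][:2].round(3).tolist()) for a,c,_ in blobs(m[n],40)])
E
```

```text
[ 0.68571067 -0.03823904  0.58143549]
yellow []
red [(72, [217.2, 75.8], [0.654, -0.158]), (81, [119.8, 81.5], [0.661, -0.278])]
```

View pics/w3.png

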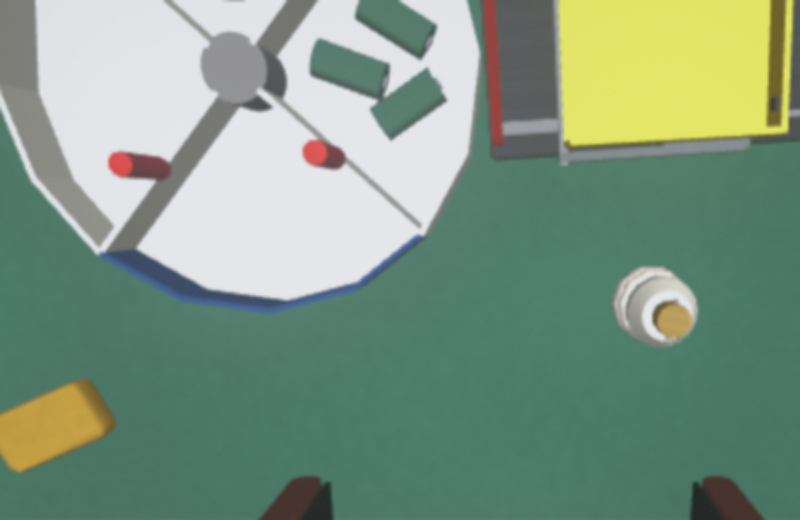

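The bright post tops give posts at (0.654,-0.158) and (0.661,-0.278), 120 mm apart as expected (85·√2). That puts the carousel centre near (0.5975,-0.2215) with a yaw of about 0.058. I'll project this model into w2 to verify it, and detect the batteries from one pose that sees them all.

```bash
cat >> h.py <<'E'
C=np.array([.5975,-.2215]); YAW=.058
def S(x,y,z=None):
    c,s=np.cos(YAW),np.sin(YAW); p=C+[c*x-s*y,s*x+c*y]; return np.array([*p,z]) if z is not None else p
def proj(P,K,T):
    P=np.atleast_2d(P); q=(P-T[:3,3])@T[:3,:3]; return np.c_[K[0,2]-K[0,0]*q[:,0]/q[:,2],K[1,2]+K[1,1]*q[:,1]/q[:,2]]
VIEW=[.50,.15,.36]
def cells(im,K,T,exclude_tray=True):
    m=masks(im); out=[]
    g=cv2.cvtColor(im,cv2.COLOR_RGB2HSV); dark=(g[...,2]<75)
    b=cv2.morphologyEx(((dark|m["copper"])*255).astype(np.uint8),cv2.MORPH_CLOSE,np.ones((3,3)))
    b[240:]=0
    for a,c,l in blobs(b>0,150):
        if a>3000 or not (l&m["copper"]).sum()>20: continue
        pts=np.argwhere(l)[:,::-1]; w=ray(pts,K,T,.0175)[:,:2]
        r=cv2.minAreaRect((w*1000).astype(np.float32)); (cx,cy),(w_,h_),_=r
        bx=cv2.boxPoints(r)/1000; e=[bx[1]-bx[0],bx[2]-bx[1]]; L=max(e,key=np.linalg.norm); ang=np.arctan2(L[1],L[0])
        if not(35<max(w_,h_)<65): continue
        d=np.array([cx,cy])/1000; v=d-T[:2,3]; d=d-v/np.linalg.norm(v)*.5*.0175*np.linalg.norm(v)/T[2,3]
        out.append((d,ang,(round(w_),round(h_)),c.round()))
    return out
E
python3 - <<'E'
from h import *
d=np.load("w2.npz"); im,K,T=d["im"].copy(),d["K"],d["T"]
big=cv2.resize(im[:160,:480],None,fx=1.65,fy=1.65)[:,:,::-1].copy()
def dr(a,b,c):
    p=(proj(np.array([a,b]),K,T)*1.65).astype(int); cv2.line(big,p[0].tolist(),p[1].tolist(),c,1)
dr(S(-.06,.22,.066),S(.06,.22,.066),(255,0,255)); dr(S(-.05,.403,.071),S(.05,.403,.071),(255,0,255))
dr(S(-.065,.165,.016),S(.065,.165,.016),(0,0,255));dr(S(-.065,.415,.016),S(.065,.415,.016),(0,0,255));dr(S(.065,.165,.016),S(.065,.415,.016),(0,0,255))
for s in(-1,1): dr(S(s*.06,.22,.092),S(s*.06,.36,.086),(255,0,0))
for k in range(4):
    t=np.pi/4+k*np.pi/2; p=S(.085*np.cos(t),.085*np.sin(t),.119); dr(p,p+[.003,0,0],(0,255,0))
cv2.imwrite("pics/w2a.png",big)
down(VIEW,np.pi/2); im,K,T=shot("wrist","w4")
for c in cells(im,K,T): print(c)
print(get_time())
E
```

```text
(array([0.4262247 , 0.17482857]), np.float32(0.4095673), (45, 26), array([333., 101.]))
(array([0.4369286 , 0.00970778]), np.float32(-0.33429617), (29, 46), array([210., 109.]))
(array([0.45574355, 0.29906568]), np.float32(-0.4476862), (29, 45), array([425., 123.]))
(array([0.59289238, 0.29959337]), np.float32(0.08452851), (50, 27), array([417., 219.]))
6.6667
```

View pics/w2a.png

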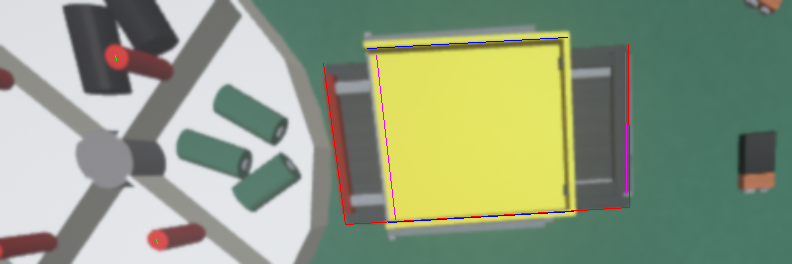

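View pics/w4.png

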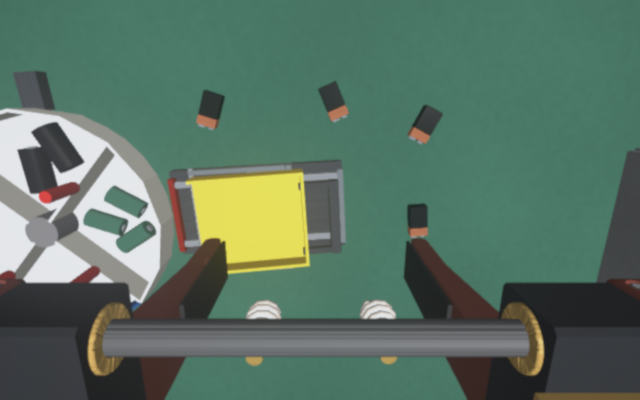

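The projected deck, lip, handle and post tops all match the picture within about 3 mm. Four batteries are detected with plausible sizes. I'll pick them one by one with a fresh look each time, starting with a single one to test.

```bash
cat > pick.py <<'E'
from h import *
import sys
SL=[(-.029,.30+.015),(.029,.30+.015),(-.029,.262),(.029,.262)]
def near(a,ref): return ref+(a-ref+np.pi/2)%np.pi-np.pi/2
def one(k):
    down(VIEW,np.pi/2); im,K,T=shot("wrist",f"pk{k}_{int(get_time())}"); cs=cells(im,K,T)
    cs=[c for c in cs if not(.505<c[0][0]<.66 and c[0][1]<.20)]
    print(k,len(cs),"cells"); 
    if not cs: return False
    d,ang,sz,_=min(cs,key=lambda c:np.linalg.norm(c[0]-[.44,.1]))
    a=near(ang+np.pi/2,np.arctan2(d[1],d[0])); print(d.round(3),sz,round(float(a),2))
    command_gripper(.75); down([*d,.12],a); lin([*d,.004],v=.12)
    command_gripper(0); w0=get_grip_width(); lin([*d,.16],v=.25); w=get_grip_width(); print("grip",round(w0*88,1),round(w*88,1))
    if w*88<20: command_gripper(.75); print("missed"); return False
    x,y=SL[k]; a2=near(np.pi/2+YAW,a); fl=.064-.085*(y-.29)
    down(S(x,y,.17),a2)
    if get_grip_width()*88<20: print("lost in transit"); return False
    lin(S(x,y,fl+.009),v=.15); w=get_grip_width(); command_gripper(min(1,w+.16)); lin(S(x,y,.17),v=.25); print("placed t",round(get_time(),1),"w",round(w*88,1)); return True
E
python3 - <<'E'
from pick import *
one(0)
down(VIEW,np.pi/2); im,K,T=shot("wrist","p1"); cv2.imwrite("pics/p1c.png",cv2.resize(im[60:300,150:450,::-1],None,fx=2,fy=2))
E
```

```text
0 4 cells
[0.426 0.175] (46, 26) -1.16
grip 26.1 26.1
placed t 15.0 w 26.3
```

View pics/p1c.png

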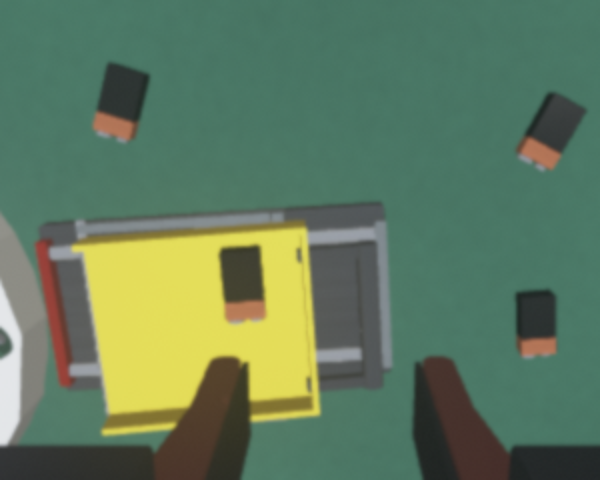

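The first battery lies well placed in the tray and the other three are undisturbed. I'll continue with the rest.

```bash
python3 - <<'E'
from pick import *
k=1
for _ in range(6):
    if k<4 and one(k): k+=1
    elif k>=4: break
down([.62,.10,.40],np.pi/2); im,K,T=shot("wrist","p2"); cv2.imwrite("pics/p2c.png",cv2.resize(im[:260,60:560,::-1],None,fx=1.5,fy=1.5))
print(len([c for c in cells(im,K,T)]))
E
```

```text
1 3 cells
[0.437 0.01 ] (29, 46) 1.25
grip 26.7 26.2
placed t 24.7 w 26.4
2 2 cells
[0.456 0.299] (29, 45) 1.12
grip 26.0 26.2
placed t 32.8 w 26.6
3 1 cells
[0.593 0.3  ] (50, 28) 1.7
grip 26.6 26.4
placed t 40.8 w 26.6
2
```

View pics/p2c.png

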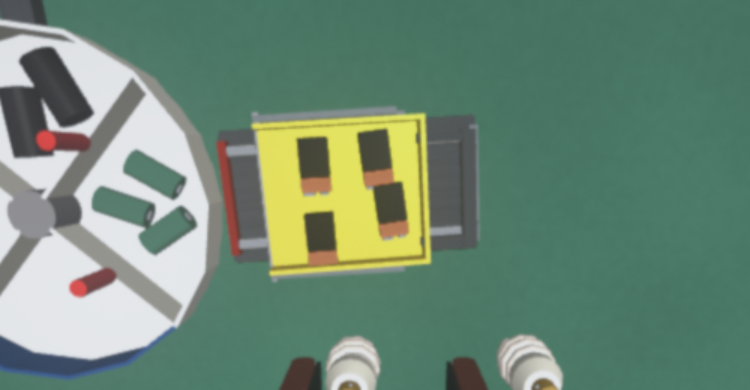

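All four batteries lie in the level tray. Now I'll turn the carousel by pinching the post at 135° and carrying it round 90°.

```bash
cat > turn.py <<'E'
from h import *
def post(th,z): return S(.085*np.cos(th),.085*np.sin(th),z)
def turn():
    t0=3*np.pi/4; a=lambda t: -3*np.pi/4+YAW+(t-t0)
    p=get_tcp_pos(); lin([p[0],p[1],.26],v=.3)
    command_gripper(.6); down(post(t0,.20),a(t0)); lin(post(t0,.085),v=.12)
    command_gripper(0); print("width mm",get_grip_width()*88,get_ft_force().round(1) if hasattr(get_ft_force(),'round') else get_ft_force())
    fm=0
    for t in np.linspace(t0,t0+np.pi/2+.01,10)[1:]:
        lin(post(t,.085),a(t),v=.08); fm=max(fm,float(np.linalg.norm(get_ft_force())))
    print("maxF",fm,"tcp",get_tcp_pos(),"width",get_grip_width()*88)
    command_gripper(.6); lin(post(t,.22),v=.2); wait(.2)
def check(fn):
    down([.70,-.02,.42],np.pi/2); im,K,T=shot("wrist",fn); m=masks(im)
    tops=[ray(c,K,T,.119)[0][:2] for a_,c,_ in blobs(m["red"]&(cv2.cvtColor(im,cv2.COLOR_RGB2HSV)[...,2]>190),25)]
    for p in tops: 
        v=np.array(p)-C; print("post",p.round(3),"r",np.linalg.norm(v).round(4),"ang-yaw",np.degrees(np.arctan2(v[1],v[0])-YAW).round(1))
    return im,K,T
E
python3 - <<'E'
from turn import *
turn(); im,K,T=check("c1"); print(get_time())
E
```

```text
width mm 15.552289595441868 [-1.7 -1.9  4.6]
maxF 13.731891149730593 tcp [ 0.54100992 -0.28682659  0.08503077] width 15.550231629973151
post [ 0.534 -0.165] r 0.0849 ang-yaw 135.2
post [ 0.542 -0.285] r 0.0842 ang-yaw -134.6
post [ 0.654 -0.157] r 0.0853 ang-yaw 45.5
post [ 0.661 -0.277] r 0.0843 ang-yaw -44.3
53.9333
```

View pics/c1.png

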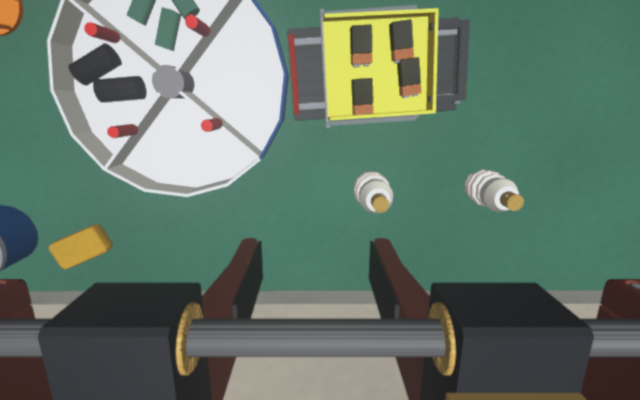

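The carousel is in the first detent (angles within 0.5°) and the blue bin faces the tray. Next I'll grip the handle, push the carriage in to its stop, and check.

```bash
python3 - <<'E'
from h import *
a=np.pi/2+YAW; Y=.403
command_gripper(.5); down(S(0,Y,.17),a); hit=lin(S(0,Y,.056),v=.1,until_force=15); print("hit",hit)
command_gripper(0); print("width",get_grip_width()*88,get_ft_force())
print("stop",lin(S(0,Y-.093,.056),v=.05,until_force=14),get_tcp_pos(),get_ft_force())
d=(np.array(get_tcp_pos())[:2]-S(0,Y)); print("travel",-(d@[-np.sin(YAW),np.cos(YAW)]),"width",get_grip_width()*88,get_time())
wait(.4)
im,K,T=shot("top"); cv2.imwrite("pics/pu.png",cv2.resize(im[130:270,220:440,::-1],None,fx=3,fy=3))
im,K,T=shot("side"); cv2.imwrite("pics/pus.png",cv2.resize(im[130:300,200:420,::-1],None,fx=3,fy=3))
E
```

```text
hit False
width 12.616964692722815 [ 0.98606139 -7.32638324  3.00677024]
stop True [0.579946   0.08964559 0.0562984 ] [-0.09131228  0.42114197  3.95687031]
travel 0.09136004680932107 width 13.29058205982285 59.1917
```

View pics/pus.png

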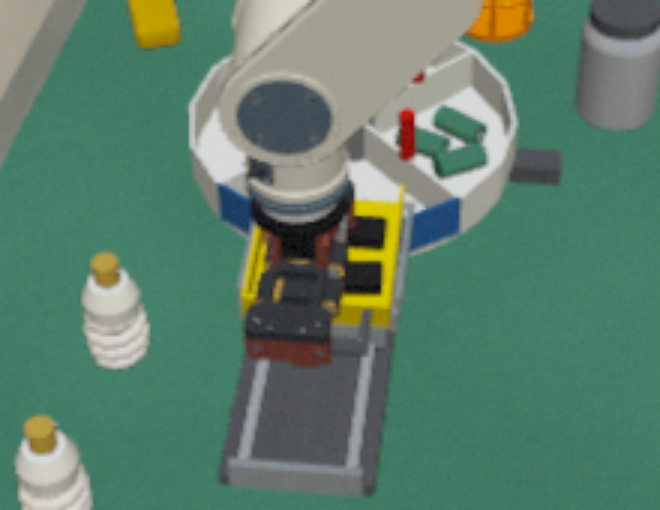

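The carriage reached its stop (travel about 91 mm by TCP, stopped on force) and the batteries are still in the tray. Now I'll tip along the arc around the hinge.

```bash
cat > tip.py <<'E'
from h import *
yh=np.array([-np.sin(YAW),np.cos(YAW),0]); f0=.027; r=.183
def arc(p0,th): return p0+yh*r*(np.cos(th+f0)-np.cos(f0))+np.array([0,0,r*(np.sin(th+f0)-np.sin(f0))])
E
python3 - <<'E'
from tip import *
p0=np.array(get_tcp_pos()); np.save("p0.npy",p0); fm=0
for th in np.arange(.1,1.11,.1):
    lin(arc(p0,th),v=.06); f=get_ft_force(); fm=max(fm,np.linalg.norm(f))
wait(.6); print("maxF",fm,get_ft_force(),get_grip_width()*88,get_time())
im,K,T=shot("side"); cv2.imwrite("pics/ts.png",cv2.resize(im[110:290,220:420,::-1],None,fx=3,fy=3))
im,K,T=shot("top"); cv2.imwrite("pics/tt.png",cv2.resize(im[130:270,220:460,::-1],None,fx=3,fy=3))
im,K,T=shot("wrist"); cv2.imwrite("pics/tw.png",im[:,:,::-1])
E
```

```text
maxF 25.176057501475263 [-5.90493495 10.3400727  18.75123774] 13.183047197739317 65.3333
```

View pics/ts.png

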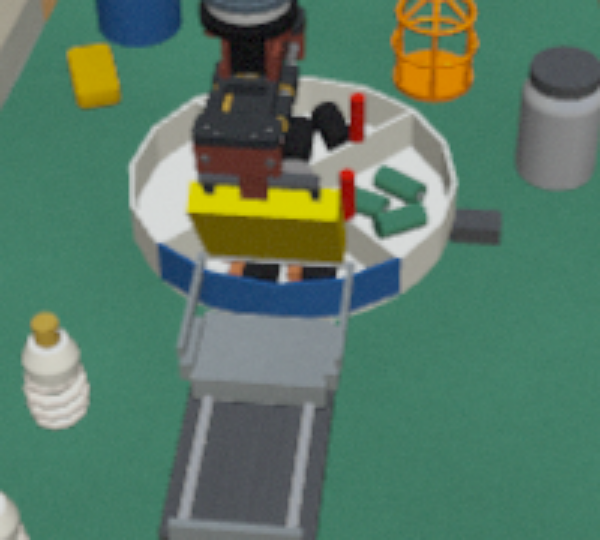

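Tipped to 1.1 rad, the tray looks empty from this side, and two batteries show on the bin floor behind the blue rim. I'll go to 1.2 with a small jiggle, lower the tray, release it, and check the bin while the carriage is still in.

```bash
python3 - <<'E'
from tip import *
p0=np.load("p0.npy")
for th in(1.18,1.08,1.18): lin(arc(p0,th),v=.08)
wait(.5)
for th in np.arange(1.1,-.01,-.1): lin(arc(p0,th),v=.08)
lin(p0,v=.05); print(get_ft_force(),get_tcp_pos(),p0)
command_gripper(.5); lin(p0+[0,0,.15],v=.2)
down([.72,-.02,.42],np.pi/2); im,K,T=shot("wrist"); print(get_time())
cv2.imwrite("pics/b1.png",cv2.resize(im[:240,40:460,::-1],None,fx=1.9,fy=1.9))
E
```

```text
[ 4.17142724 -1.65654039 10.23919775] [0.58044432 0.09082037 0.05550126] [0.57993308 0.09019989 0.05631118]
74.4667
```

View pics/b1.png

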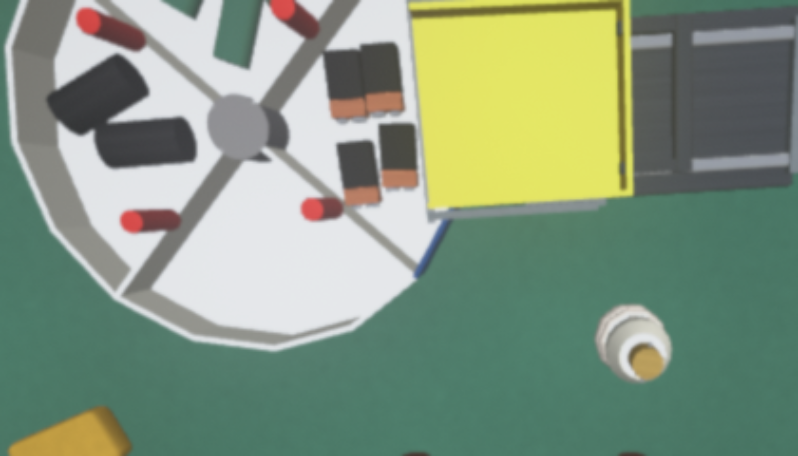

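All four batteries lie flat in the blue bin and the tray is empty and level. Now I'll pull the carriage out and make the second turn.

```bash
python3 - <<'E'
from turn import *
p0=np.load("p0.npy"); a=np.pi/2+YAW; yh=np.array([-np.sin(YAW),np.cos(YAW),0])
down(p0+[0,0,.12],a); lin(p0,v=.1); command_gripper(0); print("w",get_grip_width()*88)
print("stop",lin(p0+yh*.094,v=.05,until_force=14),get_ft_force())
print("travel",(np.array(get_tcp_pos())-p0)@yh,"w",get_grip_width()*88)
command_gripper(.5); p=np.array(get_tcp_pos()); lin(p+[0,0,.13],v=.15); wait(.2)
im,K,T=check("c2pre")
cv2.imwrite("pics/c2.png",cv2.resize(im[:220,:520,::-1],None,fx=1.5,fy=1.5)); print(get_time())
E
```

```text
w 13.290357053118953
stop True [ 0.88828024 -2.38339592  3.90534992]
travel 0.08944950173957691 w 13.230395031469754
post [ 0.534 -0.165] r 0.085 ang-yaw 135.2
post [ 0.542 -0.285] r 0.0843 ang-yaw -134.7
post [ 0.654 -0.157] r 0.0854 ang-yaw 45.6
post [ 0.661 -0.277] r 0.0844 ang-yaw -44.2
82.3833
```

View pics/c2.png

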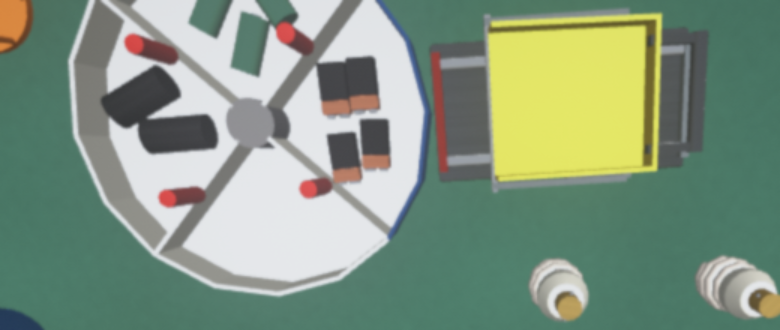

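The carriage is back out (89.4 mm travelled, onto its stop), with the batteries still in the bin. Now the second turn, then a numeric comparison of the tray position with the start and a final look.

```bash
python3 - <<'E'
from turn import *
turn(); im,K,T=check("c3")
for f in("c1","c2pre","c3"):
    i=cv2.imread(f"pics/{f}.png")[:,:,::-1].copy(); m=masks(i)["yellow"]; m[170:]=0; r=cv2.boundingRect(m.astype(np.uint8)); print(f,"yellow box",r)
cv2.imwrite("pics/c3c.png",cv2.resize(im[:230,:560,::-1],None,fx=1.4,fy=1.4)); print(get_time(),get_grip_width())
E
```

```text
width mm 15.66580975082073 [-1.5 -1.   2.8]
maxF 13.173226773289011 tcp [ 0.5410497  -0.28652103  0.08502042] width 15.578532301398377
post [ 0.534 -0.165] r 0.0846 ang-yaw 135.2
post [ 0.542 -0.285] r 0.0843 ang-yaw -134.8
post [ 0.654 -0.157] r 0.0852 ang-yaw 45.5
post [ 0.661 -0.277] r 0.0844 ang-yaw -44.5
c1 yellow box (426, 35, 8, 76)
c2pre yellow box (429, 18, 8, 93)
c3 yellow box (430, 18, 8, 92)
94.6583 0.59767737609944
```

View pics/c3c.png

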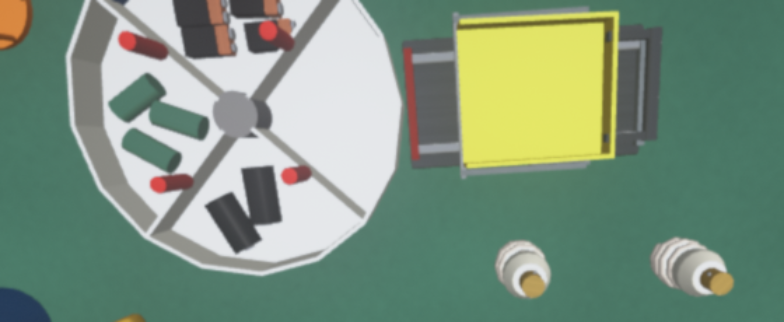

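```bash
python3 - <<'E'
import cv2,numpy as np
for f in("c1","c2pre","c3"):
    i=cv2.imread(f"pics/{f}.png").astype(int); m=((i[...,2]>170)&(i[...,1]>160)&(i[...,0]<130)); m[170:]=0
    c=np.argwhere(m); print(f,len(c),[np.percentile(c[(c[:,0]>=r)&(c[:,0]<r+12)][:,1],[0,100]).round(1).tolist() for r in(40,60,80)])
a=[cv2.imread(f"pics/{f}.png",0) for f in("c1","c3")]
t=a[0][10:130,405:450]; r=cv2.matchTemplate(a[1][0:150,390:470],t,cv2.TM_CCOEFF_NORMED); print(r.max(),np.unravel_index(r.argmax(),r.shape),"expect (10,15)")
t=a[0][10:130,288:318]; r=cv2.matchTemplate(a[1][0:150,275:335],t,cv2.TM_CCOEFF_NORMED); print(r.max(),np.unravel_index(r.argmax(),r.shape),"deck end, expect (10,13)")
E
```

```text
c1 7297 [[324.0, 437.0], [325.0, 436.0], [326.0, 436.0]]
c2pre 10769 [[326.0, 439.0], [327.0, 439.0], [328.0, 438.0]]
c3 10759 [[327.0, 440.0], [328.0, 439.0], [329.0, 439.0]]
0.6665416 (np.int64(10), np.int64(18)) expect (10,15)
0.9923209 (np.int64(10), np.int64(13)) deck end, expect (10,13)
```

```bash
python3 -c "
from h import *
wait(.5); job_done(); print(get_time())"
```

```text
the job is handed in; nothing more can be done
the job is handed in; nothing more can be done
```

The whole sequence is done and handed in at about 95 s of robot time. No verdict is reported, so what follows rests on my own checks.

**What I did:**
- **Loading:** I laid all four batteries in the tray. Only four were present.
- **First turn:** I turned the carousel one detent anticlockwise by a post, so the blue bin faced the tray.
- **Tipping:** I pushed the carriage in to its stop, tipped the tray to about 1.2 rad and lowered it. The next picture showed four batteries flat in the blue bin and an empty tray.
- **Finish:** I pulled the carriage back out and turned the carousel one more detent. The gripper was open and clear of everything at the end.

**Last checks:**
- **Carousel:** The four post tops sit within 0.5° of the detent angles.
- **Batteries:** In the last picture the group is still in the blue bin, partly cut off at the picture edge. All four were fully visible there just before the last turn.
- **Bystanders:** The two bulbs look unmoved. The cage and the jar were barely in the last pictures, so I did not measure them.

**One disagreement:** The tray ended about 2–3 px (3–4 mm) further out than in the picture taken before the push. The pull-out stopped on force after 89.4 mm, so I take the carriage to be at its outer end, and it had probably been nudged in slightly during loading.

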